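# Stack a tiered lunchbox in order and put its lid on

### The job

Put the lunchbox together on the light-wood base board: set the blue tier in the board's socket, then the yellow tier on it, then the red tier, and last the steel lid, one after another in that order, each fully seated and upright. Leave the spare green tier, the lime, the lemon and the black-capped spice jar where they are.

Things in the scene. Friction and masses are not known exactly. Their poses are not given: they have to be found in the camera images.
- base: fixed square light-wood base board, 104 x 104 x 18 mm, with a round socket in the middle, 58 mm wide and 12 deep, in which a tier's foot sinks 9 mm until its shoulder rests on the board. Origin: centre of the underside, on the work surface; z up. A seated tier has its origin 9 mm above this one. Mind: a microwave (0.52 m up, x > 0.53) overhangs the right side: draw the arm in to pass.
- tier_blue: loose upright blue open round tier, 56 mm high, outer diameter 66, wall 4, inside 58 wide, floor 14 up; 0.12 kg. Its 9 mm tapered foot (42 wide below, 54 at the shoulder) centres itself in the 58 mm mouth of what it is set on, until the shoulder (9 mm up) rests on the rim. Origin: centre of the foot's underside; z up. What is seated on it has its origin 47 mm above this one. Lowest of the stack.
- tier_yellow: loose upright yellow open round tier, 50 mm high, outer diameter 66, wall 4, inside 58 wide, floor 14 up; 0.12 kg. Its 9 mm tapered foot (42 wide below, 54 at the shoulder) centres itself in the 58 mm mouth of what it is set on, until the shoulder (9 mm up) rests on the rim. Origin: centre of the foot's underside; z up. What is seated on it has its origin 41 mm above this one. Second of the stack.
- tier_red: loose upright red open round tier, 44 mm high, outer diameter 66, wall 4, inside 58 wide, floor 14 up; 0.12 kg. Its 9 mm tapered foot (42 wide below, 54 at the shoulder) centres itself in the 58 mm mouth of what it is set on, until the shoulder (9 mm up) rests on the rim. Origin: centre of the foot's underside; z up. What is seated on it has its origin 35 mm above this one. Third of the stack.
- lid: loose round steel lid, 66 mm wide, 38 high overall, 0.08 kg: below, the same 9 mm tapered foot as the tiers, on which it stands; then a disc up to 15 mm above the underside; on top, in the middle, an upright round black knob 22 mm wide, 15 to 38 mm above the underside, to grip. Origin: centre of the foot's underside; z up.
- tier_green: loose upright green open round tier, 50 mm high, outer diameter 66, wall 4, inside 58 wide, floor 14 up; 0.12 kg. Its 9 mm tapered foot (42 wide below, 54 at the shoulder) centres itself in the 58 mm mouth of what it is set on, until the shoulder (9 mm up) rests on the rim. Origin: centre of the foot's underside; z up. A spare, not wanted: leave it.
- lime: loose green lime, 56 x 44 x 44 mm, a bystander. Origin: underside.
- lemon: loose yellow lemon, 74 x 59 x 57 mm, a bystander. Origin: underside.
- pepper_jar: loose spice jar with a black cap, 40 mm wide, 107 mm high, a bystander. Origin: centre of the underside.
Mind the look-alikes: they are no part of the job. Several things look just like the lid: the one meant starts farthest to the robot's right.

How it is judged:
By the outcome, as a careful person would: the job done as asked, in the order asked, and still so for the second after the job is handed in, with the robot touching nothing.
It also fails if it takes over 83 s, if anything falls off the work surface, if the arm or the gripper's body presses on something with over 40 N, if the wrist force passes 120 N, or if a joint passes its speed limit or range.

### The arm

A 6-joint arm with a two-finger parallel gripper is mounted at the origin on a cart in front of the work surface, level with it; the furniture and walls round the work are solid. World frame = base frame: x ahead of the robot, y to its left, z up, the work surface at z = 0. Lengths are in m, angles in rad, forces in N, time in s.
With the tool pointing down it reaches from about 0.35 to 0.775 m from the base axis. Payload 7.3 kg.
Tool frame: the origin (TCP) lies on the centre line of the jaws, within the pads' length; the fingertips stand 11 mm ahead of it and the grasp point (between the pads) lies 8 mm behind it; y points along the fingers, z is the direction in which the jaws open and shut, and the axes are right-handed (so a half turn about y gives the same grasp; the last joint's range is limited). The gripper opens to 92 mm and grips with 3 to 60 N. Pads are 19 mm wide; open, the fingers measure 130 mm over their backs; the gripper's body (75 mm by 190 mm) begins 47 mm behind the grasp point.
Start: joints at [-1.324, 0.342, 1.524, -0, 1.275, -0.146], TCP at [0.201, -0.485, 0.238] pointing down, gripper open.
Joint ranges: [-2.53, 2.53], [-0.77, 2.02], [0.04, 2.7], [-1, 4.14], [0.28, 2.66], [-3.11, 3.11]. Speed limits (rad/s): [2.57, 2.57, 3.14, 3.14, 3.14, 3.14].

### API

Orientations are given as [roll, pitch, yaw] about the fixed x, y, z axes, in that order (R = Rz(yaw) Ry(pitch) Rx(roll)).
In Python, from cell import robot, cams gives the robot as it stands.
- The arm moves only by the tool apply_moves, never from a script. Its argument "plan" is a list of rows, each a list of 7 numbers: the shift along the tool's x, y, z in m, then the turn, a rotation vector about the tool's x, y, z in degrees, then the gripper command: -1 is fully open, 1 is shut, values between are in proportion. A call has exactly 5 rows; each row is the pose to reach, as a shift and turn from the pose commanded when the call began, along the tool's axes at that moment; what a row does not reach only later rows make up. A row lasts 1/8 s, in which the tool goes at most 62.5 mm and 10.7 degrees, less where a joint would pass 70% of its speed; a pose out of reach is approached as far as the arm can. A call with a gripper value outside its range is refused whole. The fingers move at their own pace and stop on an object; "squeeze" is the grip in N (left out, the last holds). Time passes only in rows, so rows that repeat a pose let the fingers close, or fill a call up. It gives the time, the measured TCP pose, the force and the opening at its end, in the units of the state.
- robot.observe(): the state, without advancing time (a new reading comes with each control period).
- cams.read_camera(name): name is "scene" or "side" or "wrist"; returns the picture (480x640x3 uint8, blue, green, red); there is no depth.
- cams.calibration(name): a dict with "fx", "fy", "cx", "cy" (pixels), "extrinsics" (4x4, takes a point from world to camera coordinates); the wrist camera has in their place "T_tool_cam" (4x4, takes a point from camera to tool coordinates, whose origin is the TCP and whose axes are the tool frame's). Camera axes: x right, y up, looking along -z (the intrinsics and any distortion apply to the point x, -y, -z); pixel columns grow to the right and rows downward; lengths in m; the calibration is good to about 2 mm. A picture is of the moment at which its call begins: read the wrist's pose just before it. calibration takes no time and is no camera call.
- robot.hand_in(): hands the job in, once; it reports no verdict.
The state is a dict: "time": time; "qpos": joint angles; "qvel": joint speeds; "joint_efforts": joint torques, N m; "tool_pos": TCP position; "tool_rot": TCP orientation; "contact_force": force on the tool from outside, world axes, zero at the start; "torque": the same for the moment, N m; "opening": finger opening in m.
Only numpy, scipy, OpenCV 4.12 (cv2) and the standard library are available. Lean on these libraries where they do the work, as an engineer would, in place of code of your own. Each camera call takes 0.05 s, during which the arm holds its last target. There are 200 camera calls.

## Working session

There is one attempt and no reset: what is moved stays moved. The work goes in short steps, Python scripts to look and compute and a tool call to move; the robot and the scene stay as the last step left them, time stands still between calls to the robot, and variables do not carry over. Pictures are saved under pics/ and viewed, about 12 in all and at most 16, crops included, and the job is handed in when it is done.

Besides the shell and the picture viewer there is one more tool, called after "Emit:" by a JSON object that holds its "api" and its "payload". apply_moves: Moves the arm, as the interface text tells. Its arguments: {"type":"object","properties":{"plan":{"type":"array","items":{"type":"array","items":{"type":"number"}}},"squeeze":{"type":"number"}},"required":["plan"]}

```bash
ls; mkdir -p pics; python3 - <<'E'
from cell import robot,cams
import cv2,numpy as np
np.set_printoptions(precision=4,suppress=True)
print(robot.observe())
for n in("scene","side","wrist"):
    print(n,cams.calibration(n)); cv2.imwrite(f"pics/{n}0.png",cams.read_camera(n))
E
```

```text
pics
{'time': 0.0, 'qpos': array([-1.324 ,  0.3427,  1.525 , -0.    ,  1.2754, -0.146 ]), 'qvel': array([ 0.0016, -0.0005,  0.0002, -0.0005,  0.0005, -0.0007]), 'joint_efforts': array([  0.0005, -43.1245, -24.4223,   0.0717,   0.0558,  -0.0001]), 'tool_pos': array([ 0.2009, -0.4846,  0.2371]), 'tool_rot': array([-1.5723,  0.0002, -2.7488]), 'contact_force': array([0.5423, 0.5564, 0.0927]), 'torque': array([0.0517, 0.0212, 0.0788]), 'opening': 0.09202362491626119}
scene {'fx': 539.8794086898039, 'fy': 539.8794086898039, 'cx': 319.3656725507782, 'cy': 240.81697930894896, 'extrinsics': array([[-0.6906, -0.7228, -0.0229,  0.3992],
       [ 0.2903, -0.3061,  0.9067, -0.2015],
       [-0.6624,  0.6195,  0.4212, -1.1468],
       [ 0.    ,  0.    ,  0.    ,  1.    ]])}
side {'fx': 450.94461028049943, 'fy': 450.94461028049943, 'cx': 322.4911605465885, 'cy': 246.8771299413873, 'extrinsics': array([[ 0.9999,  0.0171,  0.0026, -0.5842],
       [-0.0105,  0.48  ,  0.8772, -0.0256],
       [ 0.0137, -0.8771,  0.4801, -1.0464],
       [ 0.    ,  0.    ,  0.    ,  1.    ]])}
wrist {'fx': 429.148690867534, 'fy': 429.148690867534, 'cx': 313.6563901327529, 'cy': 237.32753250072585, 'T_tool_cam': array([[-0.0011, -0.9695, -0.245 , -0.0653],
       [ 0.0016,  0.245 , -0.9695, -0.1474],
       [ 1.    , -0.0014,  0.0013,  0.0004],
       [ 0.    ,  0.    ,  0.    ,  1.    ]])}
```

View pics/scene0.png

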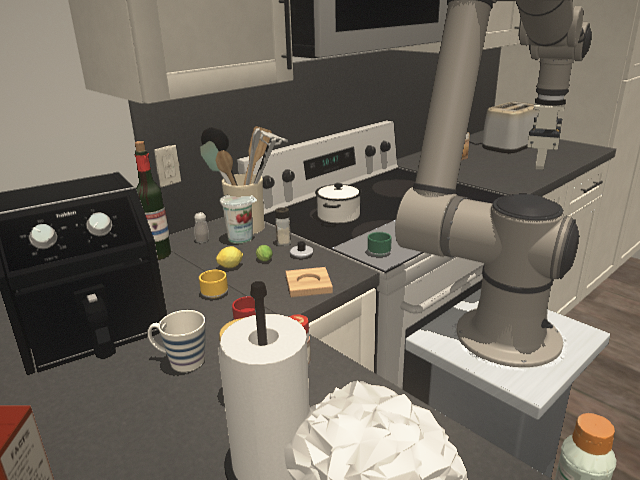

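View pics/side0.png

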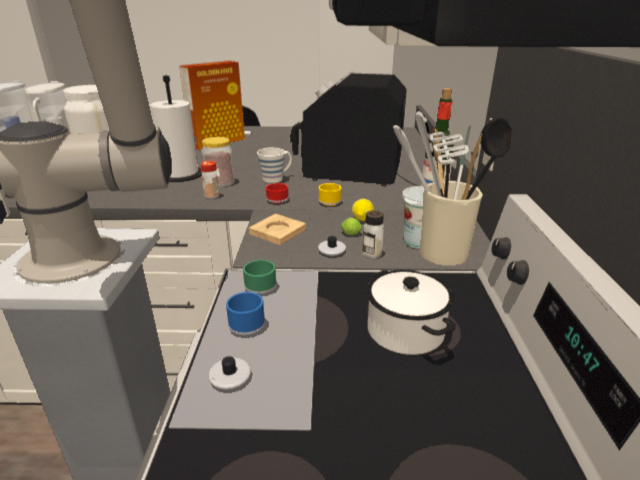

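Side view: blue tier (246,313), green spare (260,277), red (277,193), yellow (330,195), base board (278,229). Lid look-alikes: (230,374) on the grey mat and (332,247) on the counter; the one at (230,374) is nearest the side camera, i.e. farthest to the robot's right (−y), so that is the one meant. The pot's lid (409,285) is something else. The yellow/lemon and green/lime pairs are told apart by shape.

```bash
cat > h.py <<'E'
from cell import robot,cams
import cv2,numpy as np
from scipy.spatial.transform import Rotation as Rt
np.set_printoptions(precision=4,suppress=True)
HUE={'blue':(100,118),'yellow':(20,30),'red':(174,6),'green':(65,88),'wood':(10,19)}
def grab(name,save=None):
    s=robot.observe(); im=cams.read_camera(name); c=cams.calibration(name)
    if name=='wrist':
        T=np.eye(4); T[:3,:3]=Rt.from_euler('xyz',s['tool_rot']).as_matrix(); T[:3,3]=s['tool_pos']
        W=T@np.array(c['T_tool_cam'])
    else: W=np.linalg.inv(c['extrinsics'])
    if save: cv2.imwrite('pics/'+save+'.png',im)
    return im,c,W,s
def ray(c,W,u,v,z):
    d=W[:3,:3]@np.array([(u-c['cx'])/c['fx'],-(v-c['cy'])/c['fy'],-1.]); o=W[:3,3]
    return o+d*(z-o[2])/d[2]
def proj(c,W,p):
    q=np.linalg.inv(W)@np.append(p,1); return c['cx']+c['fx']*q[0]/-q[2],c['cy']-c['fy']*q[1]/-q[2]
def mask(im,col,smin=110,vmin=40):
    h=cv2.cvtColor(im,cv2.COLOR_BGR2HSV); a,b=HUE[col]
    H=h[...,0]; m=(H>=a)&(H<=b) if a<b else (H>=a)|(H<=b)
    return (m&(h[...,1]>=smin)&(h[...,2]>=vmin)).astype(np.uint8)*255
def blobs(m,amin=60):
    cs,_=cv2.findContours(m,cv2.RETR_EXTERNAL,cv2.CHAIN_APPROX_NONE)
    return sorted([c for c in cs if cv2.contourArea(c)>amin],key=cv2.contourArea,reverse=True)
def goto(p,rot,label=''):
    """shift in tool axes needed from the measured pose"""
    s=robot.observe(); R=Rt.from_euler('xyz',s['tool_rot'])
    print(label,'shift',R.inv().apply(np.array(p)-s['tool_pos']))
E
python3 - <<'E'
from h import *
im,c,W,s=grab('side')
print(cv2.cvtColor(im,cv2.COLOR_BGR2HSV)[[313,277,193,195,220,374],[246,260,277,330,262,215]])
for col,h in dict(blue=.056,yellow=.05,red=.044,green=.05,wood=.018).items():
    for b in blobs(mask(im,col)):
        x,y,w,hh=cv2.boundingRect(b)
        if w<15:continue
        print(col,(x,y,w,hh),'bottomcentre',ray(c,W,x+w/2,y+hh,0.),'rim back',ray(c,W,x+w/2,y,h))
for uv in[(230,374),(332,247)]:print('lid',ray(c,W,*uv,.015))
big=cv2.resize(im[200:400,180:360],None,fx=3,fy=3,interpolation=cv2.INTER_CUBIC);cv2.imwrite('pics/crop1.png',big)
E
```

```text
[[105 168 144]
 [ 70 112 100]
 [  1 216 151]
 [ 24 255 196]
 [ 16  99 190]
 [ 13  21 215]]
blue (226, 292, 38, 40) bottomcentre [ 0.4486 -0.2572  0.    ] rim back [ 0.4455 -0.2118  0.056 ]
yellow (318, 183, 24, 23) bottomcentre [0.6008 0.3146 0.    ] rim back [0.6001 0.3701 0.05  ]
yellow (352, 198, 22, 24) bottomcentre [0.6903 0.2086 0.    ] rim back [0.691  0.2565 0.05  ]
yellow (202, 133, 28, 15) bottomcentre [0.138 0.89  0.   ] rim back [0.1342 0.9316 0.05  ]
red (266, 183, 22, 18) bottomcentre [0.4425 0.3482 0.    ] rim back [0.441  0.3822 0.044 ]
red (437, 101, 16, 19) bottomcentre [1.1751 1.4053 0.    ] rim back [1.2257 1.6611 0.044 ]
red (200, 161, 17, 11) bottomcentre [0.1769 0.6005 0.    ] rim back [0.1854 0.5869 0.044 ]
wood (188, 62, 57, 88) bottomcentre [0.1462 0.8625 0.    ] rim back [-0.4639  3.5955  0.018 ]
wood (249, 215, 57, 29) bottomcentre [0.4723 0.0784 0.    ] rim back [0.4594 0.2094 0.018 ]
wood (462, 133, 20, 66) bottomcentre [1.0298 0.3773 0.    ] rim back [1.2197 1.0846 0.018 ]
lid [ 0.4465 -0.3769  0.015 ]
lid [0.606  0.0385 0.015 ]
```

View pics/crop1.png

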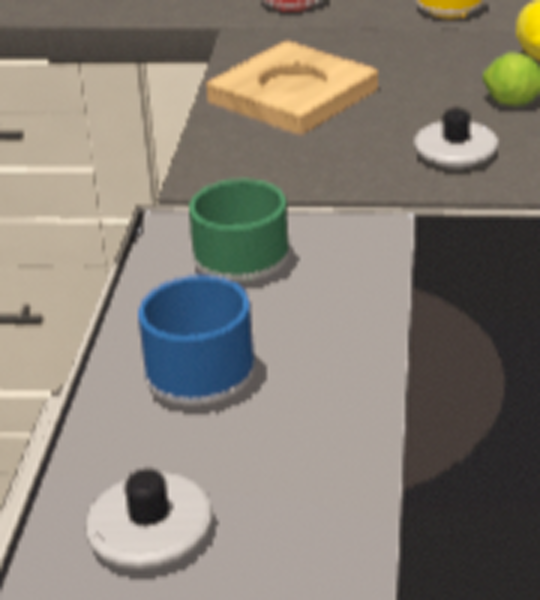

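View pics/wrist0.png

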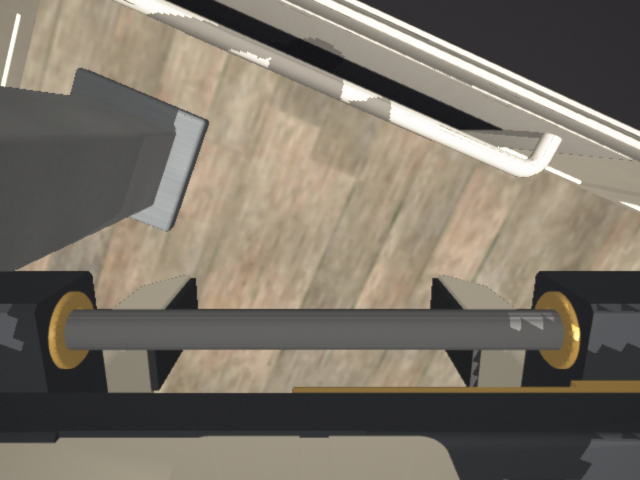

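Blue (226–264, 292–332) is the only blue tier, and the lid at (230,374) is clearly the rightmost. The wrist view shows only floor. Next I move above the blue tier with the jaws along world x.

Emit:
{"api": "apply_moves", "payload": {"plan": [[-0.06,0,-0.025,0,-10.5,0,-1],[-0.12,0,-0.05,0,-21,0,-1],[-0.18,0,-0.075,0,-31.5,0,-1],[-0.24,0,-0.1,0,-42,0,-1],[-0.3,0,-0.12,0,-52.5,0,-1]], "squeeze": 20}}

```text
time: 0.82
tool_pos: [0.4253, -0.2648, 0.2379]
tool_rot: [-1.571, -0.0, -1.827]
contact_force: [0.3, -0.1, -0.4]
opening: 0.0916
```

```bash
python3 - <<'E'
from h import *
s=robot.observe();print(s['time'],s['tool_pos'],np.degrees(s['tool_rot']))
goto([.446,-.25,.24],0)
E
```

```text
0.825 [ 0.4253 -0.2648  0.2379] [ -89.9846   -0.0158 -104.6584]
 shift [-0.0196 -0.0022  0.0163]
```

Emit:
{"api": "apply_moves", "payload": {"plan": [[-0.01,0,0.01,0,-8,0,-1],[-0.02,0,0.016,0,-15,0,-1],[-0.02,0,0.016,0,-15,0,-1],[-0.02,0,0.016,0,-15,0,-1],[-0.02,0,0.016,0,-15,0,-1]]}}

```text
time: 1.45
tool_pos: [0.4444, -0.2517, 0.2377]
tool_rot: [-1.571, -0.0, -1.573]
contact_force: [-0.0, 0.7, -0.6]
opening: 0.0919
```

```bash
python3 - <<'E'
from h import *
im,c,W,s=grab('wrist','w1')
print(s['tool_pos'],np.degrees(s['tool_rot']))
for b in blobs(mask(im,'blue'),300):
    x,y,w,h=cv2.boundingRect(b); e=cv2.fitEllipse(b); print((x,y,w,h),e)
    print('rim',ray(c,W,*e[0],.056))
E
```

```text
[ 0.4444 -0.2517  0.2377] [-90.0044  -0.0096 -90.1247]
(278, 158, 84, 85) ((319.6365661621094, 200.4160919189453), (81.89847564697266, 84.06250762939453), 177.92648315429688)
rim [ 0.4489 -0.2399  0.056 ]
```

View pics/w1.png

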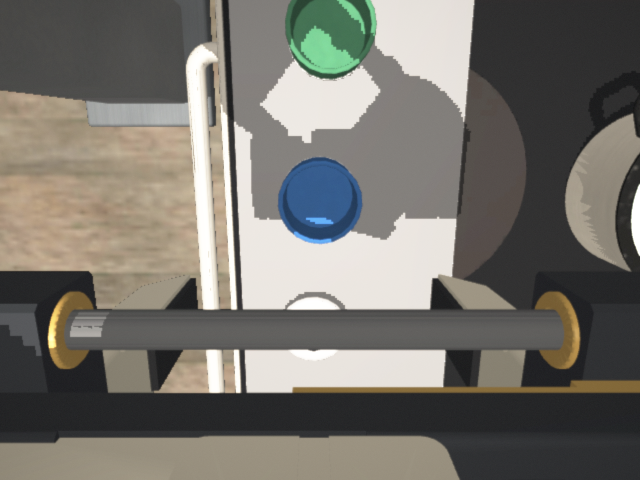

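Wrist view: blue tier rim at (320,200), green spare at (330,30), the steel lid partly behind the bar at (314,328). Blue is at (0.449, −0.240); descend now.

Emit:
{"api": "apply_moves", "payload": {"plan": [[-0.012,0.05,0.0045,0,0,0,-1],[-0.012,0.11,0.0045,0,0,0,-1],[-0.012,0.16,0.0045,0,0,0,-1],[-0.012,0.19,0.0045,0,0,0,-1],[-0.012,0.21,0.0045,0,0,0,-1]], "squeeze": 20}}

```text
time: 2.12
tool_pos: [0.4486, -0.2393, 0.0261]
tool_rot: [-1.572, 0.001, -1.572]
contact_force: [0.3, 0.1, 0.9]
opening: 0.0915
```

Emit:
{"api": "apply_moves", "payload": {"plan": [[0,0,0,0,0,0,-1],[0,0,0,0,0,0,1],[0,0,0,0,0,0,1],[0,0,0,0,0,0,1],[0,0,0,0,0,0,1]]}}

```text
time: 2.75
tool_pos: [0.4496, -0.2396, 0.0285]
tool_rot: [-1.57, -0.001, -1.571]
contact_force: [-0.9, -0.0, 7.0]
opening: 0.0661
```

Emit:
{"api": "apply_moves", "payload": {"plan": [[0,-0.05,0,0,0,0,1],[0,-0.11,0,0,0,0,1],[-0.05,-0.16,0.005,0,0,0,1],[-0.11,-0.17,0.01,0,0,0,1],[-0.17,-0.17,0.016,0,0,0,1]]}}

```text
time: 3.38
tool_pos: [0.4654, -0.0712, 0.1991]
tool_rot: [-1.568, -0.001, -1.572]
contact_force: [1.0, 0.0, -1.7]
opening: 0.0661
```

Emit:
{"api": "apply_moves", "payload": {"plan": [[-0.06,0,0,0,0,0,1],[-0.11,0,0,0,0,0,1],[-0.12,0,0,0,0,0,1],[-0.12,0,0,0,0,0,1],[-0.12,0,0,0,0,0,1]]}}

```text
time: 4.0
tool_pos: [0.4651, 0.0464, 0.1975]
tool_rot: [-1.571, -0.0, -1.572]
contact_force: [-0.3, -1.0, -1.1]
opening: 0.0661
```

```bash
python3 - <<'E'
from h import *
im,c,W,s=grab('wrist','w2')
print(s['tool_pos'],s['contact_force'],s['opening'])
for b in blobs(mask(im,'wood',60,80),2000):
    x,y,w,h=cv2.boundingRect(b); r=cv2.minAreaRect(b); print((x,y,w,h),r,ray(c,W,*r[0],.018))
for b in blobs(mask(im,'blue'),300):
    e=cv2.fitEllipse(b); print('held',e, cv2.boundingRect(b))
E
```

```text
[0.4651 0.0464 0.1975] [-0.2784 -1.0443 -1.0567] 0.06605342118921669
(215, 0, 202, 180) ((313.21759033203125, 74.18452453613281), (152.0956573486328, 153.79884338378906), 34.592288970947266) [0.4646 0.1499 0.018 ]
(0, 52, 166, 68) ((82.5, 85.5), (67.0, 165.0), 90.0) [0.2982 0.1422 0.018 ]
(218, 381, 422, 12) ((428.5, 386.5), (11.0, 421.0), 90.0) [ 0.5638 -0.1032  0.018 ]
(122, 236, 92, 47) ((167.5, 259.0), (46.0, 91.0), 90.0) [0.3486 0.0115 0.018 ]
held ((313.66021728515625, 272.8826904296875), (89.29059600830078, 196.4552459716797), 89.94902038574219) (218, 224, 192, 85)
held ((313.5663757324219, 367.3547668457031), (38.10873794555664, 293.04248046875), 89.97230529785156) (209, 350, 211, 37)
```

View pics/w2.png

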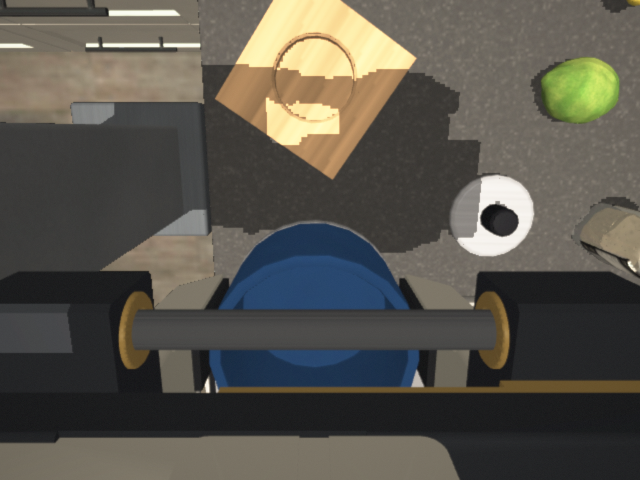

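Wrist view: board's socket circle centred at about (315,78), other lid at (492,215), lime (580,90), the blue tier held at the bottom.

```bash
python3 - <<'E'
from h import *
c=cams.calibration('wrist');s=robot.observe()
im,c,W,s=grab('wrist')
print(s['tool_pos'],ray(c,W,315,77.5,.018),'lid2',ray(c,W,492,215,.012),'lime',ray(c,W,580,90,.02))
E
```

```text
[0.4651 0.0463 0.1975] [0.4659 0.1476 0.018 ] lid2 [0.6058 0.0458 0.012 ] lime [0.6564 0.1388 0.02  ]
```

Emit:
{"api": "apply_moves", "payload": {"plan": [[-0.055,0,0.001,0,0,0,1],[-0.101,0.02,0.001,0,0,0,1],[-0.101,0.08,0.001,0,0,0,1],[-0.101,0.12,0.001,0,0,0,1],[-0.101,0.14,0.001,0,0,0,1]]}}

```text
time: 4.72
tool_pos: [0.465, 0.1475, 0.0554]
tool_rot: [-1.574, -0.001, -1.572]
contact_force: [0.4, -0.1, -1.0]
opening: 0.066
```

Emit:
{"api": "apply_moves", "payload": {"plan": [[0,0.005,0,0,0,0,1],[0,0.01,0,0,0,0,1],[0,0.014,0,0,0,0,1],[0,0.018,0,0,0,0,1],[0,0.02,0,0,0,0,1]]}}

```text
time: 5.35
tool_pos: [0.466, 0.1486, 0.0377]
tool_rot: [-1.57, -0.0, -1.571]
contact_force: [-0.1, -0.3, -1.4]
opening: 0.066
```

Emit:
{"api": "apply_moves", "payload": {"plan": [[0,0.001,0,0,0,0,1],[0,0.002,0,0,0,0,1],[0,0.003,0,0,0,0,1],[0,0.003,0,0,0,0,1],[0,0.003,0,0,0,0,1]]}}

```text
time: 5.98
tool_pos: [0.4661, 0.1486, 0.0373]
tool_rot: [-1.569, 0.0, -1.571]
contact_force: [-7.2, -1.5, 26.6]
opening: 0.0663
```

Contact is at the expected seated height (~0.037), so release and lift.

Emit:
{"api": "apply_moves", "payload": {"plan": [[0,-0.002,0,0,0,0,1],[0,-0.002,0,0,0,0,-1],[0,-0.002,0,0,0,0,-1],[0,-0.002,0,0,0,0,-1],[0,-0.005,0,0,0,0,-1]]}}

```text
time: 6.6
tool_pos: [0.4657, 0.1485, 0.0394]
tool_rot: [-1.572, -0.0, -1.571]
contact_force: [0.6, -0.0, 0.0]
opening: 0.0917
```

Emit:
{"api": "apply_moves", "payload": {"plan": [[0,-0.05,0,0,0,0,-1],[0,-0.1,0,0,0,0,-1],[0,-0.15,0,0,0,0,-1],[-0.04,-0.18,0.01,0,0,0,-1],[-0.09,-0.18,0.05,0,0,0,-1]]}}

```text
time: 7.22
tool_pos: [0.5161, 0.2382, 0.2238]
tool_rot: [-1.565, 0.002, -1.572]
contact_force: [1.5, -0.7, 0.4]
opening: 0.092
```

```bash
python3 - <<'E'
from h import *
im,c,W,s=grab('wrist','w3')
print(s['tool_pos'],s['tool_rot'],s['contact_force'])
for col,h in(('blue',.065),('yellow',.05),('red',.044),('wood',.018)):
  for b in blobs(mask(im,col,70 if col=='wood' else 110),800):
    e=cv2.fitEllipse(b); print(col,cv2.boundingRect(b),e[0],e[1],ray(c,W,*e[0],h))
E
```

```text
[0.5161 0.2382 0.2238] [-1.5646  0.0016 -1.5719] [ 1.4741 -0.7064  0.4242]
blue (219, 280, 73, 30) (254.8693084716797, 296.6612548828125) (30.111785888671875, 75.15167999267578) [0.4722 0.1802 0.065 ]
blue (211, 350, 77, 25) (248.8607177734375, 359.8238525390625) (24.378793716430664, 80.62899017333984) [0.4656 0.1268 0.065 ]
yellow (376, 28, 100, 99) (426.2219543457031, 77.80961608886719) (92.41883087158203, 104.32879638671875) [0.5967 0.3391 0.05  ]
yellow (485, 182, 81, 86) (525.5616455078125, 224.12905883789062) (74.70864868164062, 87.88566589355469) [0.6799 0.2331 0.05  ]
red (163, 8, 97, 100) (210.9829864501953, 58.54526138305664) (91.52554321289062, 103.2323226928711) [0.4441 0.3525 0.044 ]
wood (205, 228, 132, 73) (263.73297119140625, 269.7997131347656) (57.79604721069336, 112.8970718383789) [0.4741 0.186  0.018 ]
wood (292, 380, 348, 13) (527.4652709960938, 387.058349609375) (11.601144790649414, 407.69915771484375) [0.7168 0.0705 0.018 ]
wood (534, 291, 47, 79) (557.3104248046875, 329.837646484375) (43.996498107910156, 76.11414337158203) [0.7367 0.1286 0.018 ]
wood (47, 291, 47, 79) (70.0748519897461, 329.75836181640625) (43.90379333496094, 76.03634643554688) [0.2996 0.1301 0.018 ]
```

View pics/w3.png

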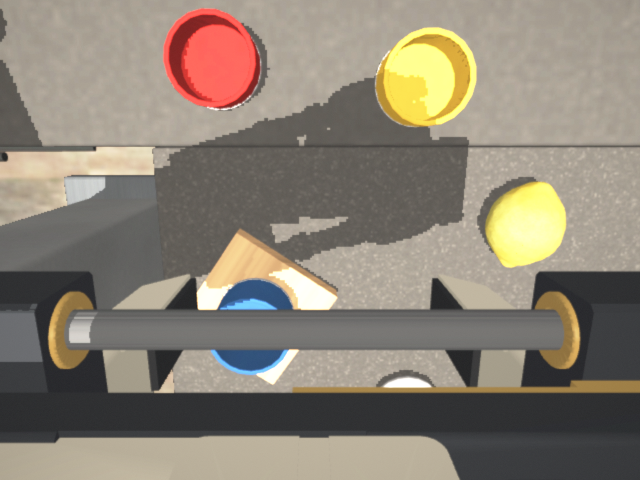

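Wrist view: blue tier upright in the board at (252,325), yellow tier rim (430,74), red tier rim (209,53), lemon (525,225).

Emit:
{"api": "apply_moves", "payload": {"plan": [[-0.05,0,0.04,0,0,0,-1],[-0.08,0.02,0.084,0,0,0,-1],[-0.08,0.02,0.084,0,0,0,-1],[-0.08,0.02,0.084,0,0,0,-1],[-0.08,0.02,0.084,0,0,0,-1]]}}

```text
time: 7.9
tool_pos: [0.5987, 0.3169, 0.2014]
tool_rot: [-1.569, 0.001, -1.571]
contact_force: [0.3, 0.2, 0.4]
opening: 0.0918
```

```bash
python3 - <<'E'
from h import *
im,c,W,s=grab('wrist','w4')
print(s['tool_pos'],s['tool_rot'],s['contact_force'])
for col,h in(('yellow',.05),('red',.044)):
  for b in blobs(mask(im,col),800):
    e=cv2.fitEllipse(b); print(col,cv2.boundingRect(b),e[0],e[1],ray(c,W,*e[0],h))
E
```

```text
[0.5987 0.3169 0.2014] [-1.5688  0.0006 -1.5711] [0.2763 0.1867 0.3824]
yellow (267, 144, 94, 95) (313.5440673828125, 191.07650756835938) (92.81171417236328, 93.41825103759766) [0.5988 0.3403 0.05  ]
red (46, 125, 109, 94) (99.03005981445312, 170.12513732910156) (93.04672241210938, 108.7125473022461) [0.4478 0.3542 0.044 ]
```

Emit:
{"api": "apply_moves", "payload": {"plan": [[-0.023,0.04,0,0,0,0,-1],[-0.023,0.08,0,0,0,0,-1],[-0.023,0.12,0,0,0,0,-1],[-0.023,0.15,0,0,0,0,-1],[-0.023,0.173,0,0,0,0,-1]]}}

```text
time: 8.57
tool_pos: [0.5987, 0.3399, 0.0269]
tool_rot: [-1.57, 0.0, -1.571]
contact_force: [-0.3, 0.7, 0.3]
opening: 0.0921
```

Emit:
{"api": "apply_moves", "payload": {"plan": [[0,0,0,0,0,0,-1],[0,0,0,0,0,0,1],[0,0,0,0,0,0,1],[0,0,0,0,0,0,1],[0,0,0,0,0,0,1]]}}

```text
time: 9.2
tool_pos: [0.5994, 0.3406, 0.0279]
tool_rot: [-1.569, 0.001, -1.571]
contact_force: [-1.1, -0.7, 6.2]
opening: 0.067
```

Emit:
{"api": "apply_moves", "payload": {"plan": [[0,-0.05,0,0,0,0,1],[0,-0.11,0,0,0,0,1],[0.03,-0.14,-0.02,0,0,0,1],[0.08,-0.15,-0.055,0,0,0,1],[0.13,-0.15,-0.09,0,0,0,1]]}}

```text
time: 9.82
tool_pos: [0.5082, 0.2093, 0.1775]
tool_rot: [-1.569, 0.0, -1.57]
contact_force: [1.6, -0.3, -1.2]
opening: 0.0668
```

Emit:
{"api": "apply_moves", "payload": {"plan": [[0.03,0,-0.025,0,0,0,1],[0.055,0,-0.04,0,0,0,1],[0.062,0,-0.0435,0,0,0,1],[0.062,0,-0.0435,0,0,0,1],[0.062,0,-0.0435,0,0,0,1]]}}

```text
time: 10.45
tool_pos: [0.4661, 0.149, 0.1765]
tool_rot: [-1.57, 0.0, -1.57]
contact_force: [0.1, 0.4, -2.2]
opening: 0.0669
```

```bash
python3 - <<'E'
from h import *
im,c,W,s=grab('scene','s2');cv2.imwrite('pics/s2c.png',cv2.resize(im[180:340,180:420],None,fx=3,fy=3))
im,c,W,s=grab('side','sd2');cv2.imwrite('pics/sd2c.png',cv2.resize(im[140:300,200:400],None,fx=4,fy=3.7))
print(s)
goto([.466,.148,.0836+.01],0)
E
```

```text
{'time': 10.5, 'qpos': array([0.1528, 0.3386, 1.713 , 0.0001, 1.0898, 0.1519]), 'qvel': array([-0.0008,  0.0017,  0.0053,  0.0002,  0.0011, -0.0015]), 'joint_efforts': array([ -0.1752, -41.3599, -22.4423,   0.0665,   0.0274,   0.0044]), 'tool_pos': array([0.466 , 0.1491, 0.1765]), 'tool_rot': array([-1.5706,  0.0001, -1.57  ]), 'contact_force': array([ 0.792 ,  0.0504, -2.51  ]), 'torque': array([ 0.0499, -0.1285, -0.0316]), 'opening': 0.0664042542759678}
 shift [0.001  0.0828 0.0001]
```

View pics/sd2c.png

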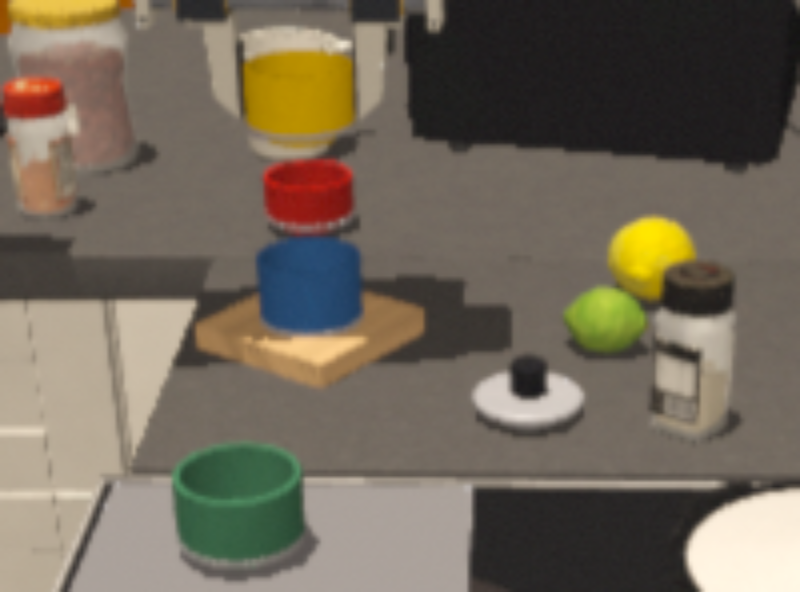

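Side crop: blue stands seated and level at (310,285); yellow is held level right above it. Lower it.

Emit:
{"api": "apply_moves", "payload": {"plan": [[0,0.04,0,0,0,0,1],[0,0.07,0,0,0,0,1],[0,0.08,0,0,0,0,1],[0,0.086,0,0,0,0,1],[0,0.09,0,0,0,0,1]]}}

```text
time: 11.18
tool_pos: [0.4662, 0.1486, 0.0872]
tool_rot: [-1.569, 0.0, -1.571]
contact_force: [0.2, 0.2, -1.2]
opening: 0.0668
```

Emit:
{"api": "apply_moves", "payload": {"plan": [[0,0.002,0,0,0,0,1],[0,0.004,0,0,0,0,1],[0,0.005,0,0,0,0,1],[0,0.006,0,0,0,0,1],[0,0.006,0,0,0,0,1]]}}

```text
time: 11.8
tool_pos: [0.466, 0.1485, 0.0836]
tool_rot: [-1.568, 0.0, -1.571]
contact_force: [-7.3, -1.7, 25.2]
opening: 0.0668
```

Seated at the predicted 0.0836. Release and head over to red.

Emit:
{"api": "apply_moves", "payload": {"plan": [[0,-0.002,0,0,0,0,1],[0,-0.002,0,0,0,0,-1],[0,-0.002,0,0,0,0,-1],[0,-0.002,0,0,0,0,-1],[0,-0.005,0,0,0,0,-1]]}}

```text
time: 12.42
tool_pos: [0.4653, 0.1483, 0.0854]
tool_rot: [-1.572, -0.0, -1.571]
contact_force: [0.4, -0.5, -0.5]
opening: 0.0914
```

Emit:
{"api": "apply_moves", "payload": {"plan": [[0,-0.05,0,0,0,0,-1],[0,-0.1,0,0,0,0,-1],[-0.05,-0.12,-0.005,0,0,0,-1],[-0.11,-0.12,-0.015,0,0,0,-1],[-0.16,-0.12,-0.021,0,0,0,-1]]}}

```text
time: 13.05
tool_pos: [0.4441, 0.3102, 0.2063]
tool_rot: [-1.57, 0.001, -1.571]
contact_force: [1.1, -0.4, -0.1]
opening: 0.0915
```

Emit:
{"api": "apply_moves", "payload": {"plan": [[-0.02,0,0,0,0,0,-1],[-0.02,0,0,0,0,0,-1],[-0.02,0,0,0,0,0,-1],[-0.02,0,0,0,0,0,-1],[-0.02,0,0,0,0,0,-1]]}}

```text
time: 13.68
tool_pos: [0.4448, 0.3275, 0.2058]
tool_rot: [-1.571, -0.0, -1.572]
contact_force: [0.6, -0.2, -0.2]
opening: 0.0918
```

```bash
python3 - <<'E'
from h import *
im,c,W,s=grab('wrist','w5')
print(s['tool_pos'],s['tool_rot'],s['contact_force'],s['opening'])
for col,h in(('yellow',.106),('red',.044)):
  for b in blobs(mask(im,col),800):
    e=cv2.fitEllipse(b); print(col,cv2.boundingRect(b),e[0],e[1],ray(c,W,*e[0],h))
E
```

```text
[0.4448 0.3275 0.2058] [-1.5706 -0.0001 -1.5721] [ 0.6214 -0.1603 -0.1994] 0.09178069938922258
red (266, 140, 91, 91) (310.9901123046875, 185.1005096435547) (89.92884826660156, 90.08422088623047) [0.4428 0.3537 0.044 ]
```

Emit:
{"api": "apply_moves", "payload": {"plan": [[-0.026,0.04,-0.002,0,0,0,-1],[-0.026,0.08,-0.002,0,0,0,-1],[-0.026,0.12,-0.002,0,0,0,-1],[-0.026,0.155,-0.002,0,0,0,-1],[-0.026,0.178,-0.002,0,0,0,-1]]}}

```text
time: 14.35
tool_pos: [0.442, 0.3537, 0.0259]
tool_rot: [-1.572, -0.001, -1.571]
contact_force: [1.4, -0.5, 0.5]
opening: 0.0916
```

Emit:
{"api": "apply_moves", "payload": {"plan": [[0,0,0,0,0,0,-1],[0,0,0,0,0,0,1],[0,0,0,0,0,0,1],[0,0,0,0,0,0,1],[0,0,0,0,0,0,1]]}}

```text
time: 14.98
tool_pos: [0.4429, 0.3546, 0.0286]
tool_rot: [-1.569, 0.001, -1.571]
contact_force: [-0.2, -0.3, 5.3]
opening: 0.0656
```

Emit:
{"api": "apply_moves", "payload": {"plan": [[0,-0.05,0,0,0,0,1],[0,-0.11,0,0,0,0,1],[0,-0.16,0,0,0,0,1],[0.04,-0.18,0.005,0,0,0,1],[0.1,-0.18,0.01,0,0,0,1]]}}

```text
time: 15.6
tool_pos: [0.4532, 0.2545, 0.2095]
tool_rot: [-1.566, 0.002, -1.568]
contact_force: [1.9, -0.9, -1.6]
opening: 0.0655
```

```bash
python3 - <<'E'
from h import *
im,c,W,s=grab('side');print(s['tool_pos'])
goto([.4661,.1486,.1247+.008],0)
for col in('yellow','blue'):
  for b in blobs(mask(im,col),100):
    x,y,w,h=cv2.boundingRect(b); print(col,(x,y,w,h),ray(c,W,x+w/2,y,.106 if col=='yellow' else .065))
E
```

```text
[0.4532 0.2545 0.2095]
 shift [0.0984 0.076  0.0133]
yellow (263, 188, 27, 25) [0.4637 0.1822 0.106 ]
yellow (352, 198, 22, 24) [0.68   0.1211 0.106 ]
yellow (202, 133, 27, 15) [0.1869 0.7168 0.106 ]
blue (264, 211, 26, 18) [0.4685 0.131  0.065 ]
```

Emit:
{"api": "apply_moves", "payload": {"plan": [[0.05,0,0.007,0,0,0,1],[0.095,0,0.012,0,0,0,1],[0.105,0.02,0.0133,0,0,0,1],[0.105,0.05,0.0133,0,0,0,1],[0.105,0.07,0.0133,0,0,0,1]]}}

```text
time: 16.27
tool_pos: [0.4651, 0.1489, 0.1364]
tool_rot: [-1.572, -0.0, -1.572]
contact_force: [-1.3, -0.6, -1.5]
opening: 0.0659
```

Emit:
{"api": "apply_moves", "payload": {"plan": [[0,0.004,0,0,0,0,1],[0,0.008,0,0,0,0,1],[0,0.012,0,0,0,0,1],[0,0.014,0,0,0,0,1],[0,0.014,0,0,0,0,1]]}}

```text
time: 16.9
tool_pos: [0.4662, 0.1495, 0.1254]
tool_rot: [-1.569, 0.0, -1.571]
contact_force: [-3.6, -1.9, 11.6]
opening: 0.0655
```

Emit:
{"api": "apply_moves", "payload": {"plan": [[0,0.001,0,0,0,0,1],[0,0.0015,0,0,0,0,1],[0,0.0015,0,0,0,0,1],[0,-0.001,0,0,0,0,1],[0,-0.001,0,0,0,0,-1]]}}

```text
time: 17.52
tool_pos: [0.4662, 0.1495, 0.1251]
tool_rot: [-1.569, 0.0, -1.571]
contact_force: [-0.4, -0.5, -0.5]
opening: 0.0711
```

Emit:
{"api": "apply_moves", "payload": {"plan": [[0,-0.001,0,0,0,0,-1],[0,-0.001,0,0,0,0,-1],[0,-0.02,0,0,0,0,-1],[0,-0.07,0,0,0,0,-1],[0.03,-0.1,0,0,0,0,-1]]}}

```text
time: 18.15
tool_pos: [0.4664, 0.1202, 0.2265]
tool_rot: [-1.569, 0.0, -1.568]
contact_force: [-0.1, 0.7, -0.9]
opening: 0.0919
```

Emit:
{"api": "apply_moves", "payload": {"plan": [[0.06,0,0,0,0,0,-1],[0.12,0,-0.005,0,0,0,-1],[0.18,0,-0.01,0,0,0,-1],[0.24,0,-0.015,0,0,0,-1],[0.3,0,-0.018,0,0,0,-1]]}}

```text
time: 18.77
tool_pos: [0.4474, -0.1826, 0.2246]
tool_rot: [-1.571, -0.0, -1.571]
contact_force: [0.3, 0.2, 1.1]
opening: 0.0919
```

```bash
python3 - <<'E'
from h import *
im,c,W,s=grab('side','sd3');cv2.imwrite('pics/sd3c.png',cv2.resize(im[140:400,180:400],None,fx=2.2,fy=2.2))
print(s['tool_pos'],s['contact_force'])
goto([.4465,-.34,.22],0)
E
```

```text
[ 0.4474 -0.1826  0.2246] [0.3389 0.1804 1.1001]
 shift [ 0.1506  0.0053 -0.0002]
```

View pics/sd3c.png

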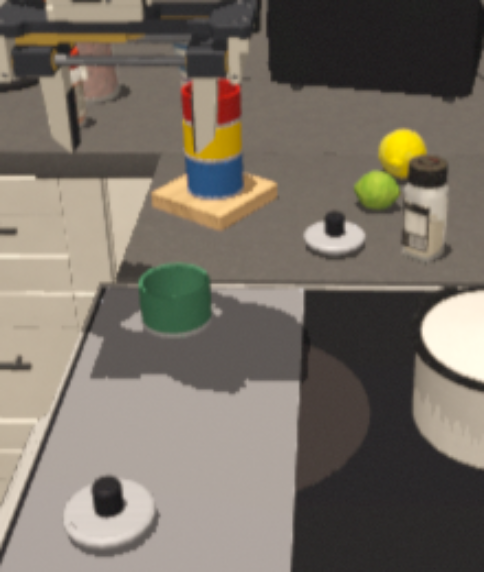

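Side crop: blue/yellow/red stack straight on the board at (213,140); the wanted lid sits at (108,515), the look-alike at (334,237) stays.

Emit:
{"api": "apply_moves", "payload": {"plan": [[0.06,0,0,0,0,0,-1],[0.12,0,0,0,0,0,-1],[0.155,0,0,0,0,0,-1],[0.155,0,0,0,0,0,-1],[0.155,0,0,0,0,0,-1]]}}

```text
time: 19.45
tool_pos: [0.4478, -0.3348, 0.2242]
tool_rot: [-1.571, 0.001, -1.571]
contact_force: [0.2, 0.9, -0.1]
opening: 0.0913
```

```bash
python3 - <<'E'
from h import *
im,c,W,s=grab('wrist','w6')
print(s['tool_pos'],s['tool_rot'])
h=cv2.cvtColor(im,cv2.COLOR_BGR2HSV)
m=((h[...,2]<70)).astype(np.uint8)*255
m[270:]=0; m[:, :230]=0; m[:,420:]=0
for b in blobs(m,200):
    (u,v),r=cv2.minEnclosingCircle(b); print(cv2.boundingRect(b),u,v,r,ray(c,W,u,v,.03))
cv2.imwrite('pics/w6c.png',cv2.resize(im[60:340,180:500],None,fx=2,fy=2))
E
```

```text
[ 0.4478 -0.3348  0.2242] [-1.5715  0.0011 -1.5707]
```

View pics/w6c.png

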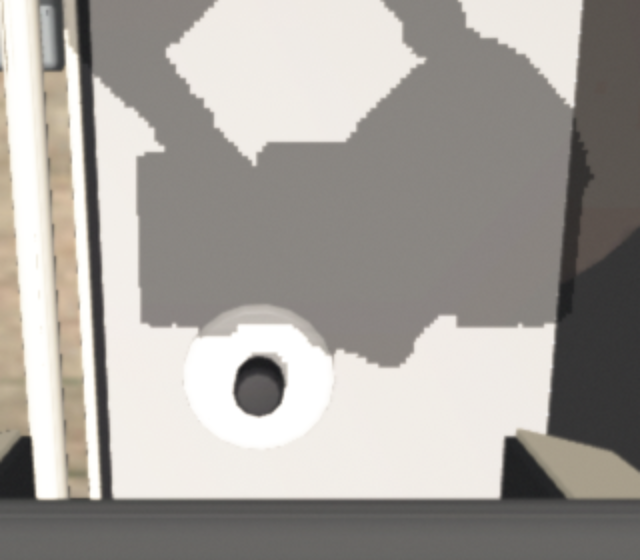

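Crop: lid disc centred at (259,377), knob top at (259,395), i.e. image pixels (309.5,248.5) and (309.5,257.5).

```bash
python3 - <<'E'
from h import *
im,c,W,s=grab('wrist')
print(s['tool_pos'],ray(c,W,309.5,248.5,.015),ray(c,W,309.5,257.5,.038))
E
```

```text
[ 0.4479 -0.3345  0.2245] [ 0.4442 -0.3689  0.015 ] [ 0.4444 -0.37    0.038 ]
```

Emit:
{"api": "apply_moves", "payload": {"plan": [[0.035,0.05,-0.0035,0,0,0,-1],[0.035,0.1,-0.0035,0,0,0,-1],[0.035,0.15,-0.0035,0,0,0,-1],[0.035,0.18,-0.0035,0,0,0,-0.4],[0.035,0.195,-0.0035,0,0,0,-0.4]], "squeeze": 20}}

```text
time: 20.18
tool_pos: [0.4442, -0.3691, 0.0283]
tool_rot: [-1.572, 0.002, -1.569]
contact_force: [0.1, -1.1, -0.4]
opening: 0.0767
```

Emit:
{"api": "apply_moves", "payload": {"plan": [[0,0,0,0,0,0,0],[0,0,0,0,0,0,1],[0,0,0,0,0,0,1],[0,0,0,0,0,0,1],[0,0,0,0,0,0,1]]}}

```text
time: 20.8
tool_pos: [0.4444, -0.3708, 0.0301]
tool_rot: [-1.57, -0.001, -1.571]
contact_force: [-0.4, -0.0, 0.7]
opening: 0.0266
```

Emit:
{"api": "apply_moves", "payload": {"plan": [[0,0,0,0,0,0,1],[0,0,0,0,0,0,1],[0,0,0,0,0,0,1],[0,0,0,0,0,0,1],[0,0,0,0,0,0,1]]}}

```text
time: 21.42
tool_pos: [0.4444, -0.3707, 0.0299]
tool_rot: [-1.571, -0.0, -1.571]
contact_force: [-1.2, 1.0, 4.9]
opening: 0.0205
```

Emit:
{"api": "apply_moves", "payload": {"plan": [[0,-0.04,0,0,0,0,1],[0,-0.09,0,0,0,0,1],[0,-0.14,0,0,0,0,1],[-0.03,-0.18,0,0,0,0,1],[-0.08,-0.19,0.005,0,0,0,1]]}}

```text
time: 22.05
tool_pos: [0.45, -0.2915, 0.2219]
tool_rot: [-1.567, -0.003, -1.573]
contact_force: [0.9, 0.2, -1.9]
opening: 0.0211
```

Emit:
{"api": "apply_moves", "payload": {"plan": [[-0.05,0,0.005,0,0,0,1],[-0.11,0,0.01,0,0,0,1],[-0.17,0,0.013,0,0,0,1],[-0.23,0,0.016,0,0,0,1],[-0.29,0,0.0165,0,0,0,1]]}}

```text
time: 22.68
tool_pos: [0.4656, 0.0013, 0.2193]
tool_rot: [-1.571, 0.0, -1.571]
contact_force: [1.3, -0.2, -1.7]
opening: 0.0211
```

Emit:
{"api": "apply_moves", "payload": {"plan": [[-0.05,0,0,0,0,0,1],[-0.05,0,0,0,0,0,1],[-0.05,0,0,0,0,0,1],[-0.05,0,0,0,0,0,1],[-0.05,0,0,0,0,0,1]]}}

```text
time: 23.3
tool_pos: [0.4659, 0.0483, 0.2195]
tool_rot: [-1.571, -0.0, -1.573]
contact_force: [-0.6, 0.4, -0.7]
opening: 0.0211
```

```bash
python3 - <<'E'
from h import *
im,c,W,s=grab('wrist','w7');cv2.imwrite('pics/w7c.png',im)
print(s['tool_pos'],s['contact_force'],s['opening'])
for b in blobs(mask(im,'red'),300):
    e=cv2.fitEllipse(b); print(cv2.boundingRect(b),e,ray(c,W,*e[0],.141))
im,c,W,s=grab('side','sd4');cv2.imwrite('pics/sd4c.png',cv2.resize(im[60:300,200:400],None,fx=2.5,fy=2.5))
E
```

```text
[0.4659 0.0483 0.2195] [-0.6422  0.4263 -0.6776] 0.02109660826918755
(248, 0, 132, 127) ((314.0766906738281, 58.968345642089844), (131.39784240722656, 133.9439697265625), 92.18024444580078) [0.466 0.147 0.141]
```

View pics/w7c.png

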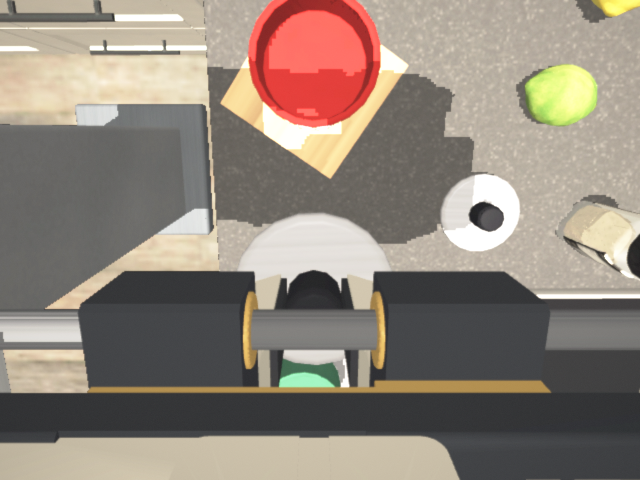

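View pics/sd4c.png

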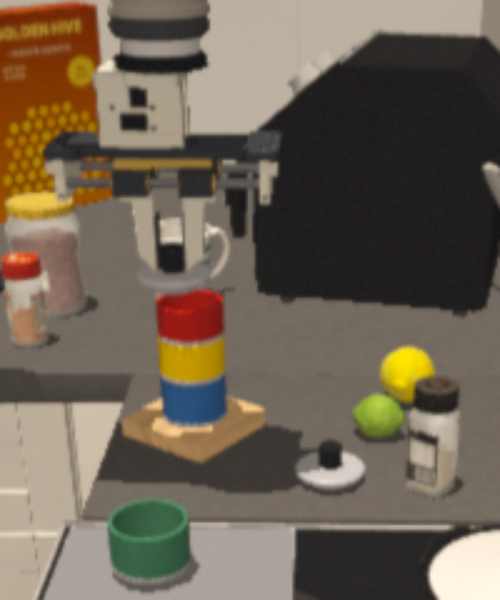

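Wrist view: red rim centred at (314,59); lid held straight with its knob at (314,290). The side crop shows the stack upright at (192,355), with the lid level above.

Emit:
{"api": "apply_moves", "payload": {"plan": [[-0.05,0,0,0,0,0,1],[-0.095,0,0,0,0,0,1],[-0.099,0.01,0,0,0,0,1],[-0.099,0.035,0,0,0,0,1],[-0.099,0.05,0,0,0,0,1]]}}

```text
time: 24.02
tool_pos: [0.4653, 0.1474, 0.1682]
tool_rot: [-1.572, -0.001, -1.571]
contact_force: [-0.0, -0.0, -0.3]
opening: 0.0212
```

Emit:
{"api": "apply_moves", "payload": {"plan": [[0,0.002,0,0,0,0,1],[0,0.004,0,0,0,0,1],[0,0.006,0,0,0,0,1],[0,0.008,0,0,0,0,1],[0,0.009,0,0,0,0,1]]}}

```text
time: 24.65
tool_pos: [0.4663, 0.1484, 0.1619]
tool_rot: [-1.569, 0.0, -1.571]
contact_force: [-3.8, -1.2, 12.6]
opening: 0.0209
```

Seated at the predicted 0.162. Release and withdraw.

Emit:
{"api": "apply_moves", "payload": {"plan": [[0,0.001,0,0,0,0,1],[0,-0.001,0,0,0,0,1],[0,-0.001,0,0,0,0,-1],[0,-0.001,0,0,0,0,-1],[0,-0.001,0,0,0,0,-1]]}}

```text
time: 25.28
tool_pos: [0.4657, 0.1484, 0.1615]
tool_rot: [-1.571, -0.0, -1.571]
contact_force: [-0.6, 0.7, -1.0]
opening: 0.0465
```

Emit:
{"api": "apply_moves", "payload": {"plan": [[0,-0.01,0,0,0,0,-1],[0,-0.05,0,0,0,0,-1],[0,-0.1,0,0,0,0,-1],[0.05,-0.1,0,0,0,0,-1],[0.1,-0.1,0,0,0,0,-1]]}}

```text
time: 25.9
tool_pos: [0.466, 0.0476, 0.263]
tool_rot: [-1.568, -0.0, -1.569]
contact_force: [0.1, -0.4, -0.3]
opening: 0.0911
```

Emit:
{"api": "apply_moves", "payload": {"plan": [[0.05,0,0,0,0,0,-1],[0.1,0,0,0,0,0,-1],[0.1,0,0,0,0,0,-1],[0.1,0,0,0,0,0,-1],[0.1,0,0,0,0,0,-1]]}}

```text
time: 26.52
tool_pos: [0.4658, -0.0505, 0.2619]
tool_rot: [-1.571, 0.0, -1.569]
contact_force: [0.9, -0.5, 0.2]
opening: 0.0917
```

```bash
python3 - <<'E'
from h import *
im,c,W,s=grab('side','sd5');print(s['tool_pos'],s['contact_force'])
a=cv2.resize(im[100:300,200:400],(400,400))
im,c,W,s=grab('scene','s5')
b=cv2.resize(im[180:330,190:370],(400,400))
cv2.imwrite('pics/end.png',np.hstack([a,b]))
E
```

```text
[ 0.4658 -0.0505  0.2619] [ 0.9233 -0.5118  0.203 ]
```

View pics/end.png

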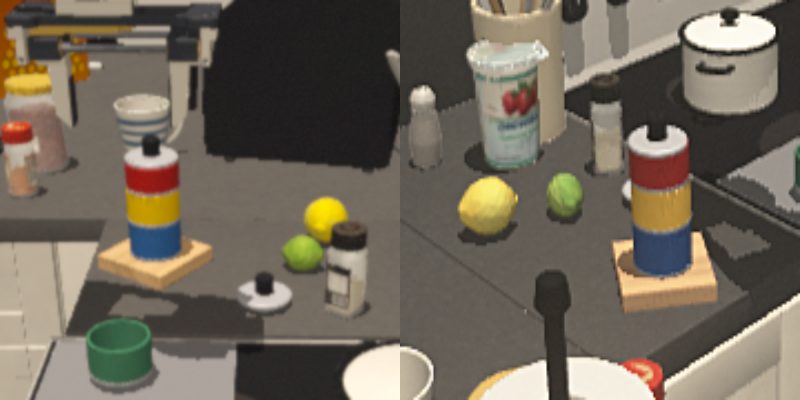

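Both views show the complete stack upright, blue/yellow/red/lid, with lid at (151,155) left and (658,140) right, and the bystanders unmoved.

```bash
python3 -c "
from cell import robot
print(robot.hand_in())"
```

```text
the job is handed in; nothing more can be done
None
```

The lunchbox is built on the base board: blue, yellow and red tiers in that order, then the steel lid that started farthest to the robot's right. I handed it in at about 27 s of the 83 s allowed.

- **Seating:** each part stopped within about 1 mm of its predicted height. The tool stood at 0.037, 0.084, 0.125 and 0.162 m for blue, yellow, red and lid. The contact force I read while pressing stayed under 30 N.
- **Last check:** the side and scene views show the stack upright and closed, with the gripper clear and open. The green tier, lime, lemon, spice jar and look-alike lid appear unmoved.
- **Failures:** no check failed or disagreed.

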